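Load a sample vial and run the sticking rack home into the reader

TASK

Stand the white-capped vial in the empty round pocket of the grey vial rack, then push the rack along its rail into the white reader: it sticks at first, so push steadily until it breaks free, then ease it on until it is fully home, pressed firmly but gently against the end stop hidden inside, never rammed. Let go, leaving the rack home with the vial upright in its pocket, and leave the red-capped vial, the cup of cotton buds and the blue-capped bottle where they are.

Things in the scene. Friction and masses are not known exactly. Their poses are not given: they have to be found in the camera images.
- vial: Loose glass vial, 24 mm diameter, 60 mm tall with its 13 mm white cap, 45 g, standing on the bench. Origin: centre of its underside; z up along its axis.
- decoy: A like vial (24 mm diameter, 60 mm tall) with a red cap, standing on the bench; a bystander to leave alone. It may swap places with the white-capped one. Origin: centre of its underside.
- station: Fixed grey base plate, 430 x 110 x 12 mm, with two steel rails. Origin: on the bench, under the rack's origin when slide = 0. Its x axis is level and is the way the rack travels home; z up. The plate runs from x = -155 to +275 mm.
- carriage: Grey vial rack, 0.5 kg, on the rails. Origin on its centre line, 22 mm above the bench; x = travel (home is +x), z up. Block from x = -55 to +90 mm, 80 mm wide, top 50 mm above the bench; behind it a 12 mm tall tongue to the orange push paddle (rear face x = -126 mm). Empty pocket at x = -35 mm; two fixed amber, blue-capped vials at x = 12 and 56 mm, 24 mm wide, tops 90 mm above the bench.
- pocket (a point): Centre of the empty pocket's floor, 28 mm above the bench (22 mm below the rack's top face). The pocket is a round hole of 26 mm diameter, 22 mm deep. Axes as the rack's.
- paddle (a point): Middle of the rear face of the orange push paddle, 77 mm above the bench. The paddle is 12 mm thick (along the travel), 50 mm wide and its top stands 92 mm above the bench; nothing stands behind it. Push this face along the rack's +x. Axes as the rack's.
- slide (a joint): Travel of the rack along its rail in m, growing towards home; starts at 0 to 0.006. Drag is 2 to 4 N and keeps the rack where it is left. At about 0.008 a weighted roller inside the reader holds it: 8 to 20 N of push in all gets it past, and by 0.03 it is free, with drag only. It meets the hidden end stop at 0.085 to 0.123, different every time. The push on the rack must never exceed 25 N.
- reader: Fixed white hood over the rail's far end, 205 x 136 mm, top 135 mm above the bench; origin and axes as the station's; mouth at x = 70 mm, roof underside 113 mm up. Hidden end stop inside: a sprung pin adds 1 to 3 N over 6 mm, then a rubber buffer adds 1.5 N per mm. Fully home is pin pressed in, on the rubber (some 10 N of push); the stop must never take over 15 N.
- budcup: White cup with cotton buds, 66 mm diameter; bystander, to be left alone. Origin: centre of its underside.
- bottle: White bottle with a blue label and blue cap, 64 mm diameter, 160 mm tall; bystander, to be left alone. Origin: centre of its underside.

How it is judged:
By the outcome, as a careful person would: the job done as asked, in the order asked, and still so for the second after the job is handed in, with the robot touching nothing.
It also fails if it takes over 72 s, if anything falls off the work surface, if the arm or the gripper's body presses on something with over 40 N, if the wrist force passes 120 N, or if a joint passes its speed limit or range.

ROBOT

A 6-joint arm with a two-finger parallel gripper is mounted at the origin on the work surface. World frame = base frame: x ahead of the robot, y to its left, z up, the work surface at z = 0. Lengths are in m, angles in rad, forces in N, time in s.
With the tool pointing down it reaches from about 0.275 to 1 m from the base axis. Payload 8.4 kg.
Tool frame: the origin (TCP) lies on the centre line of the jaws, within the pads' length; the fingertips stand 17 mm ahead of it and the grasp point (between the pads) lies 2 mm behind it (bot.tcp_to_tips is the y of the fingertips in the tool frame, in m); y points along the fingers, z is the direction in which the jaws open and shut, and the axes are right-handed (so a half turn about y gives the same grasp; the last joint's range is limited). The gripper opens to 85 mm and grips with 20 to 120 N. Pads are 22 mm wide; open, the fingers measure 114 mm over their backs; the gripper's body (76 mm by 85 mm) begins 54 mm behind the grasp point. The pads swing forward as they close: fully open they stand 13 mm farther back than shut.
Start: joints at [1.174, 0.353, 1.633, -0, 1.155, -0.002], TCP at [0.24, 0.577, 0.248] pointing down, gripper open.
Joint ranges: [-2.63, 2.63], [-0.92, 2.1], [0.06, 2.66], [-1.3, 4.44], [0, 2.69], [-3.02, 3.02]. Speed limits (rad/s): [2.22, 2.22, 2.79, 3.14, 3.14, 3.14].

INTERFACE

Orientations are given as a unit quaternion [x, y, z, w].
In Python, from workcell import bot, hand, kinematics, get_obs, vision, hand_in gives the robot as it stands. The module is installed in compiled form; this text tells all that it offers. Calls block until the motion is done:
- bot.reach(position, orientation): joint-space move of the TCP to a pose.
- bot.servo_line(position, ori=None, velocity=0.15): straight line of the TCP; ori=None keeps the orientation; velocity is the mean speed in m/s.
- bot.goto_joints(angles): joint-space move.
- hand.move_gripper(opening, strength=None): finger opening in m; strength is the grip in N (None keeps the last); returns when the fingers have stopped.
- bot.dwell(seconds).
- kinematics.solve_ik(position, orientation): joint angles nearest the present ones, or None.
- get_obs(): the state.
- vision.read_camera(name): name is "scene" or "top" or "wrist"; returns a dict with "frame" (420x560x3 uint8, red, green, blue), "intrinsics" (3x3 intrinsics, pixels), "view" (4x4, takes a point from world to camera coordinates). Camera axes: x right, y down, z forward; pixel columns grow to the right and rows downward; lengths in m; the calibration is good to about 2 mm. A picture is of the moment at which its call begins. There is no depth.
A pose or a line that the arm cannot do raises bot.IKError and nothing moves.
- hand_in(): hands the job in, once; it reports no verdict.
The state is a dict: "time_s": time; "joint_pos": joint angles; "joint_vel": joint speeds; "joint_efforts": joint torques, N m; "position": TCP position; "orientation": TCP orientation; "wrist_force": force on the tool from outside, world axes, zero at the start; "ft_torque": the same for the moment, N m; "gripper_width": finger opening in m.
Only numpy, scipy, OpenCV 4.12 (cv2) and the standard library are available. Lean on these libraries where they do the work, as an engineer would, in place of code of your own. Each camera call takes 0.05 s, during which the arm holds its last target.

## Working session

There is one attempt and no reset: what is moved stays moved. The work goes in short steps, each a Python script; the robot and the scene stay as the last script left them, time stands still between calls to the robot, and variables do not carry over. Pictures are saved under pics/ and viewed, and the job is handed in when it is done.

```bash
ls; mkdir -p pics; python3 - <<'E'
from workcell import bot,hand,kinematics,get_obs,vision
import cv2,numpy as np
np.set_printoptions(precision=4,suppress=True)
for n in ("scene","top","wrist"):
    r=vision.read_camera(n); cv2.imwrite(f"pics/{n}0.png",r["frame"][:,:,::-1]); print(n,r["intrinsics"],r["view"])
print(get_obs(),bot.tcp_to_tips)
E
```

```text
pics
scene [[522.9577   0.     271.6297]
 [  0.     522.9577 204.6958]
 [  0.       0.       1.    ]] [[ 0.7011  0.713  -0.0083 -0.3562]
 [ 0.5392 -0.5377 -0.6482 -0.2465]
 [-0.4666  0.45   -0.7614  1.7306]
 [ 0.      0.      0.      1.    ]]
top [[508.8998   0.     282.3004]
 [  0.     508.8998 222.1496]
 [  0.       0.       1.    ]] [[ 0.0041 -1.     -0.0026 -0.006 ]
 [-0.989  -0.0037 -0.1482  0.533 ]
 [ 0.1482  0.0032 -0.989   1.5229]
 [ 0.      0.      0.      1.    ]]
wrist [[301.7985   0.     285.8871]
 [  0.     301.7985 201.2642]
 [  0.       0.       1.    ]] [[ 0.386   0.9225 -0.003  -0.6237]
 [ 0.8768 -0.3659  0.312  -0.041 ]
 [ 0.2868 -0.1231 -0.9501  0.3811]
 [ 0.      0.      0.      1.    ]]
{'time_s': 0.15, 'joint_pos': array([ 1.1736,  0.3535,  1.6339, -0.    ,  1.1552, -0.0024]), 'joint_vel': array([-0.0006, -0.0022, -0.0023,  0.0009, -0.0009,  0.0013]), 'joint_efforts': array([  0.0001, -60.5638, -34.2339,  -0.0001,   0.0062,  -0.    ]), 'position': array([0.2403, 0.5766, 0.2477]), 'orientation': array([ 0.6937, -0.1388,  0.1386, -0.693 ]), 'wrist_force': array([-0.0523,  0.2502, -0.0733]), 'ft_torque': array([-0.0167,  0.0081,  0.0236]), 'gripper_width': 0.08524417039814544} 0.017
```

View pics/scene0.png

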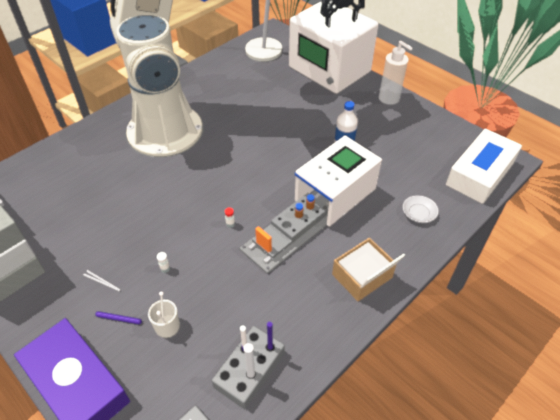

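View pics/top0.png

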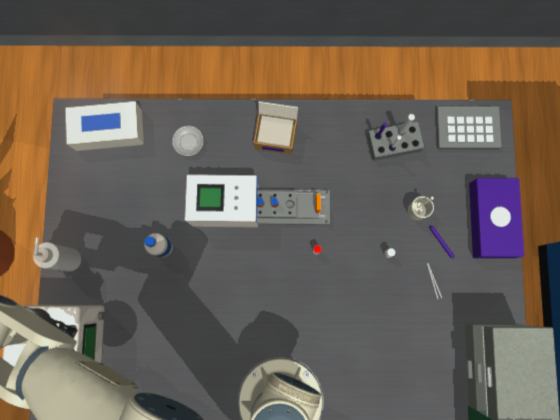

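View pics/wrist0.png

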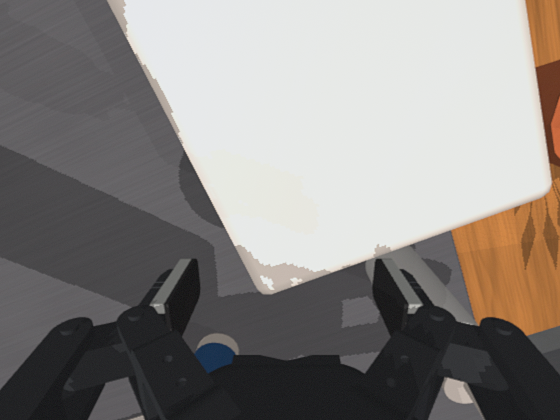

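```bash
cat > h.py <<'E'
import cv2,numpy as np
np.set_printoptions(precision=4,suppress=True)
def ray(r,uv):
    K,V=r["intrinsics"],r["view"]; R,t=V[:3,:3],V[:3,3]
    d=R.T@np.linalg.solve(K,[uv[0],uv[1],1]); return -R.T@t,d
def onz(r,uv,z):
    c,d=ray(r,uv); return c+d*(z-c[2])/d[2]
def proj(r,p):
    q=r["view"][:3,:3]@np.asarray(p)+r["view"][:3,3]; q=r["intrinsics"]@q; return q[:2]/q[2]
def tri(r1,u1,r2,u2):
    c1,d1=ray(r1,u1);c2,d2=ray(r2,u2)
    s=np.linalg.lstsq(np.c_[d1,-d2],c2-c1,rcond=None)[0]
    a,b=c1+s[0]*d1,c2+s[1]*d2; return (a+b)/2,np.linalg.norm(a-b)
def blobs(r,f,box,amin=8):
    x0,y0,x1,y1=box; im=r["frame"][y0:y1,x0:x1].astype(int)
    m=f(im[...,0],im[...,1],im[...,2]).astype(np.uint8)
    n,_,s,c=cv2.connectedComponentsWithStats(m)
    return [(s[i,4],c[i]+[x0,y0],s[i,:4]+[x0,y0,0,0]) for i in range(1,n) if s[i,4]>=amin]
E
python3 - <<'E'
from h import *
from workcell import vision
t=vision.read_camera("top");s=vision.read_camera("scene")
np.savez("v.npz",t=t["frame"],s=s["frame"])
cv2.imwrite("pics/tz.png",cv2.resize(t["frame"][170:270,240:400,::-1],None,fx=5,fy=5,interpolation=cv2.INTER_CUBIC))
cv2.imwrite("pics/sz.png",cv2.resize(s["frame"][180:280,220:350,::-1],None,fx=6,fy=6,interpolation=cv2.INTER_CUBIC)[:600,:800])
org=lambda r,g,b:(r>180)&(g>60)&(g<160)&(b<70)
red=lambda r,g,b:(r>150)&(g<60)&(b<60)
wh=lambda r,g,b:(r>170)&(g>170)&(b>170)
for nm,r,bx in(("top",t,((300,180,335,225),(300,235,335,262),(375,238,405,265))),("scene",s,((240,215,290,260),(215,200,245,235),(150,245,180,275)))):
    for f,b in zip((org,red,wh),bx):
        for o in blobs(r,f,b): print(nm,o)
E
```

```text
top (np.int32(61), array([318.4262, 201.7869]), array([317, 194,   4,  16]))
top (np.int32(42), array([317.0476, 248.4762]), array([314, 245,   7,   8]))
top (np.int32(45), array([391., 252.]), array([388, 249,   7,   7]))
scene (np.int32(168), array([263.4167, 240.9107]), array([256, 231,  15,  20]))
scene (np.int32(8), array([229.125, 214.125]), array([227, 213,   5,   3]))
scene (np.int32(151), array([161.9073, 259.8344]), array([156, 252,  12,  18]))
```

View pics/tz.png

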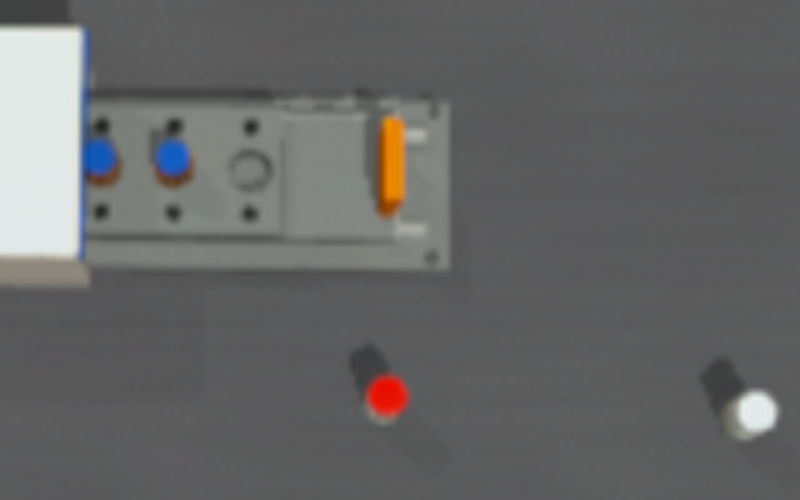

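View pics/sz.png

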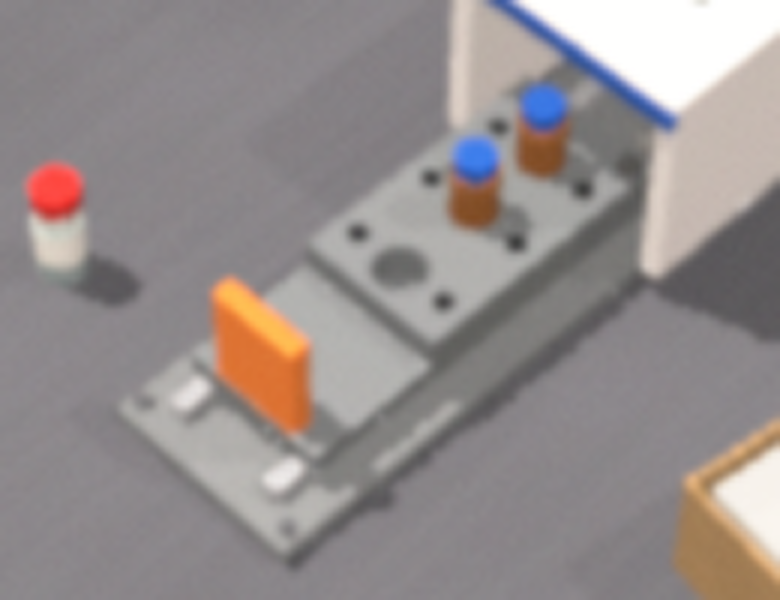

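```bash
python3 - <<'E'
from h import *
from workcell import vision,get_obs
from scipy.spatial.transform import Rotation as Ro
t=vision.read_camera("top");s=vision.read_camera("scene");w=vision.read_camera("wrist")
o=get_obs(); R=Ro.from_quat(o["orientation"]).as_matrix(); print("R",R)
V=w["view"];c=-V[:3,:3].T@V[:3,3]; print("cam in tool",R.T@(c-o["position"]),"\n",V[:3,:3]@R)
blue=lambda r,g,b:(b>120)&(r<90)&(b-g>50)
for o in blobs(t,blue,(256,185,300,225)): print("t",o)
for o in blobs(s,blue,(290,190,325,220)): print("s",o)
T=lambda u,v:np.array([(u+.5)/5-.5+240,(v+.5)/5-.5+170]); S=lambda u,v:np.array([(u+.5)/6-.5+220,(v+.5)/6-.5+180])
print("pocket",onz(t,T(251,170),.05),onz(s,S(400,267),.05),tri(t,T(251,170),s,S(400,267)))
for n,a,b in(("d1",(251,127),(444,301)),("d2",(250,214),(358,233)),("d3",(174,127),(516,243)),("d4",(173,212),(431,178)),("d6",(100,212),(498,126))):
    p=onz(t,T(*a),.05);q=onz(s,S(*b),.05);print(n,p,q)
print("plate corners",onz(t,T(449,102),.012),onz(t,T(449,269),.012),onz(s,S(122,403),.012),onz(s,S(290,558),.012))
print("white",onz(t,(391,252),.06),"red",onz(t,(317.05,248.5),.06))
f=lambda uv:onz(t,uv,.09)
print(T(404,118),onz(t,T(404,118),.092),onz(t,T(404,200),.092), onz(t,T(382,118),.092))
E
```

```text
R [[ 0.9231 -0.0001  0.3846]
 [-0.3846 -0.0002  0.9231]
 [-0.     -1.     -0.0002]]
cam in tool [-0.079  -0.1253  0.0001] 
 [[ 0.0015  0.0019  1.    ]
 [ 0.9501 -0.3121 -0.0009]
 [ 0.3121  0.9501 -0.0022]]
t (np.int32(40), array([258.8  , 200.925]), array([256, 198,   7,   7]))
t (np.int32(35), array([274.1714, 201.    ]), array([271, 198,   7,   7]))
s (np.int32(15), array([320.4, 192.6]), array([316, 190,   9,   7]))
s (np.int32(38), array([310.2632, 197.3684]), array([307, 194,   7,   8]))
s (np.int32(30), array([298.8   , 206.3333]), array([296, 204,   6,   6]))
pocket [ 0.5891 -0.0267  0.05  ] [ 0.5895 -0.0245  0.05  ] (array([ 0.5896, -0.0259,  0.051 ]), np.float64(0.001993418010899009))
d1 [ 0.616  -0.0266  0.05  ] [ 0.6168 -0.0244  0.05  ]
d2 [ 0.5617 -0.0261  0.05  ] [ 0.5624 -0.0239  0.05  ]
d3 [0.6158 0.0207 0.05  ] [0.6168 0.0224 0.05  ]
d4 [0.5628 0.021  0.05  ] [0.5632 0.0227 0.05  ]
d6 [0.5626 0.0657 0.05  ] [0.5632 0.0675 0.05  ]
plate corners [ 0.6403 -0.152   0.012 ] [ 0.5338 -0.1509  0.012 ] [ 0.5353 -0.1463  0.012 ] [ 0.6472 -0.1502  0.012 ]
white [ 0.4406 -0.3307  0.06  ] red [ 0.4503 -0.1088  0.06  ]
[320.4 193.2] [ 0.6132 -0.1177  0.092 ] [ 0.5634 -0.1173  0.092 ] [ 0.6132 -0.1045  0.092 ]
```

```bash
cat >> h.py <<'E'
from scipy.spatial.transform import Rotation as Ro
Q=Ro.from_matrix(np.array([[0,-1,0],[0,0,-1],[1,0,0]]).T).as_quat()
E
python3 - <<'E'
from h import *
from workcell import *
from workcell import bot,kinematics,vision,get_obs
p=[.4406,-.3307,.20]
print(kinematics.solve_ik(p,Q))
bot.reach(p,Q)
w=vision.read_camera("wrist"); cv2.imwrite("pics/w1.png",w["frame"][:,:,::-1])
s=vision.read_camera("scene"); cv2.imwrite("pics/s1.png",cv2.resize(s["frame"][150:350,60:340,::-1],None,fx=2.8,fy=2.8))
o=get_obs();print(o["time_s"],o["position"],o["joint_pos"],proj(w,[.4406,-.3307,.06]),w["view"])
np.savez("w1.npz",**w)
E
```

```text
[-0.6466  0.2917  1.8398 -0.      1.0101 -0.6466]
3.75 [ 0.441  -0.3303  0.2   ] [-0.6457  0.2918  1.8397  0.0001  1.0101 -0.6465] [284.6302 193.6735] [[ 1.     -0.0006 -0.0008 -0.4419]
 [-0.0003 -0.9495  0.3137 -0.3397]
 [-0.0009 -0.3137 -0.9495  0.2309]
 [ 0.      0.      0.      1.    ]]
```

View pics/w1.png

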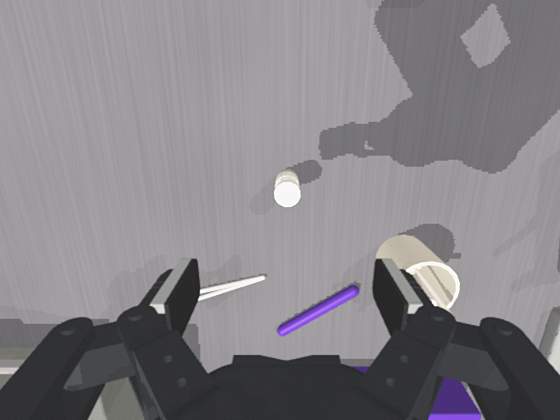

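```bash
python3 - <<'E'
from h import *
w=dict(np.load("w1.npz"))
for th in(200,225,240):
  for o in blobs(w,lambda r,g,b:(np.minimum(np.minimum(r,g),b)>th),(265,165,315,215)): print(th,o,onz(w,o[1],.06))
cv2.imwrite("pics/w1z.png",cv2.resize(w["frame"][160:220,255:325,::-1],None,fx=8,fy=8,interpolation=cv2.INTER_CUBIC))
E
```

```text
200 (np.int32(655), array([286.545, 191.313]), array([274, 175,  27,  32])) [ 0.4424 -0.3284  0.06  ]
225 (np.int32(543), array([286.3757, 193.2726]), array([274, 176,  26,  31])) [ 0.4422 -0.3303  0.06  ]
240 (np.int32(505), array([286.802 , 193.9109]), array([274, 182,  26,  25])) [ 0.4426 -0.3309  0.06  ]
```

View pics/w1z.png

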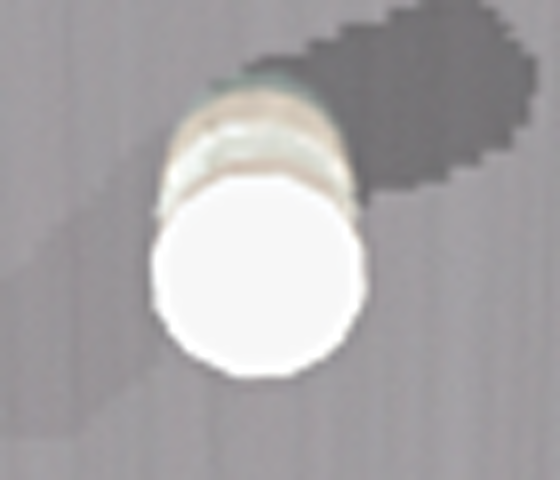

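```bash
python3 - <<'E'
from h import *
from workcell import bot,hand,vision,get_obs
hand.move_gripper(.06,30)
bot.servo_line([.4420,-.3308,.11],Q,.15)
bot.servo_line([.4420,-.3308,.046],Q,.08)
o=get_obs();print(o["position"],o["wrist_force"])
hand.move_gripper(.0,30)
o=get_obs();print(o["time_s"],o["position"],o["wrist_force"],o["gripper_width"])
bot.servo_line([.4420,-.3308,.15],Q,.15)
bot.reach([.5892,-.026,.15],Q)
o=get_obs();print(o["time_s"],o["position"],o["wrist_force"],o["gripper_width"])
w=vision.read_camera("wrist"); cv2.imwrite("pics/w2.png",w["frame"][:,:,::-1]);np.savez("w2.npz",**w)
s=vision.read_camera("scene"); cv2.imwrite("pics/s2.png",cv2.resize(s["frame"][130:280,200:400,::-1],None,fx=4,fy=4))
E
```

```text
[ 0.4422 -0.331   0.0463] [-0.6038 -0.084  -0.0793]
6.2417 [ 0.4422 -0.331   0.0465] [-0.9337  0.821   4.7202] 0.023094085003859992
8.3583 [ 0.5889 -0.0269  0.1497] [ 0.1764 -0.3822 -0.8009] 0.023192973926834
```

View pics/w2.png

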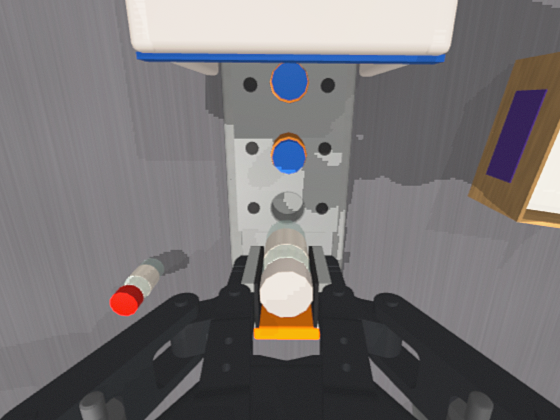

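View pics/s2.png

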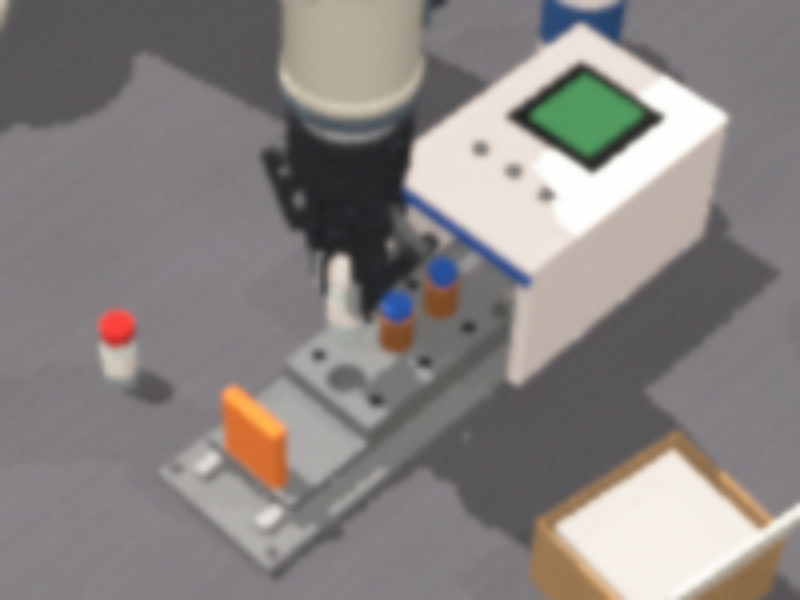

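```bash
python3 - <<'E'
from h import *
w=dict(np.load("w2.npz"))
im=w["frame"][180:350,235:335,::-1]
cv2.imwrite("pics/w2z.png",cv2.resize(im,None,fx=3.5*1,fy=3.5,interpolation=cv2.INTER_CUBIC))
im=w["frame"][185:225,240:335,::-1]
cv2.imwrite("pics/w2y.png",cv2.resize(im,None,fx=8,fy=8,interpolation=cv2.INTER_CUBIC))
E
```

```text
(no output)
```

View pics/w2z.png

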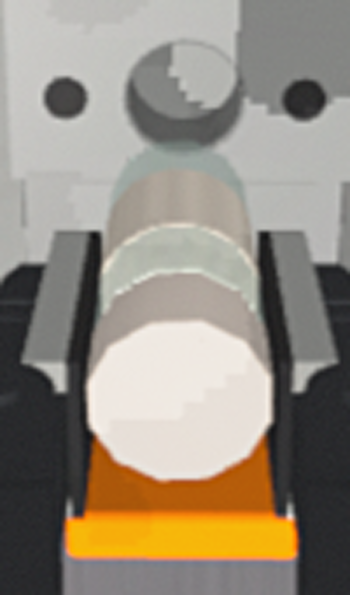

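View pics/w2y.png

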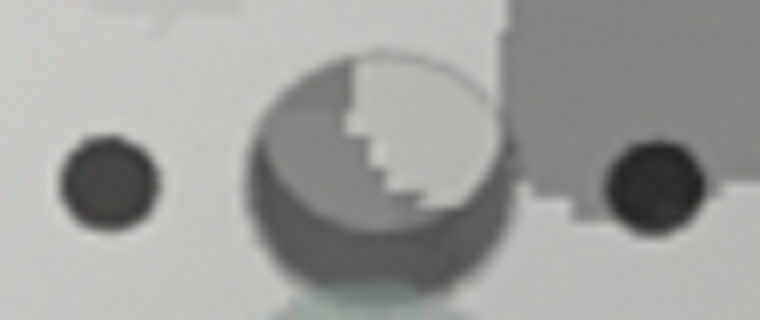

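```bash
python3 - <<'E'
from h import *
w=dict(np.load("w2.npz"))
print("pocket",onz(w,(287.3,207.3),.05), onz(w,(287.3,207.8),.05))
print("dots",onz(w,(240+110.5/8-.5,185+183.5/8-.5),.05),onz(w,(240+655.5/8-.5,185+186.5/8-.5),.05))
print("cap",onz(w,(286.07,293.6),.1497+.0135))
# amber caps
for o in blobs(w,lambda r,g,b:(b>120)&(r<90)&(b-g>50),(265,55,320,180)):print(o,onz(w,o[1],.09))
E
```

```text
pocket [ 0.5907 -0.0265  0.05  ] [ 0.5907 -0.0269  0.05  ]
dots [ 0.5638 -0.0266  0.05  ] [ 0.6177 -0.027   0.05  ]
cap [ 0.5898 -0.0263  0.1632]
(np.int32(335), array([292.2358,  57.5522]), array([265,  55,  55,   7])) [0.5934 0.0762 0.09  ]
(np.int32(1016), array([289.2569,  80.3376]), array([272,  62,  35,  38])) [0.5917 0.0644 0.09  ]
(np.int32(830), array([288.4337, 156.294 ]), array([273, 140,  32,  34])) [0.5913 0.0209 0.09  ]
```

```bash
python3 - <<'E'
from h import *
from workcell import bot,hand,vision,get_obs
x,y=.5898,-.0274
bot.servo_line([x,y,.102],Q,.1); bot.dwell(.2)
f0=get_obs()["wrist_force"]
z=.102; t0=get_obs()["time_s"]
while z>.0745:
    z-=.001; bot.servo_line([x,y,z],Q,.03)
    o=get_obs(); f=o["wrist_force"]-f0
    if abs(f[2])>1 or np.hypot(f[0],f[1])>1.5: print(round(z,4),o["position"],f)
    if abs(f[2])>5 or np.hypot(f[0],f[1])>6: break
print(z,get_obs()["time_s"]-t0,get_obs()["position"],f)
w=vision.read_camera("wrist"); cv2.imwrite("pics/w3.png",w["frame"][:,:,::-1]);np.savez("w3.npz",**w)
E
```

```text
0.1 [ 0.5897 -0.0274  0.0999] [-0.3382 -0.4685  1.0091]
0.098 [ 0.5898 -0.0274  0.0979] [ 1.1225 -1.4205 -0.3218]
0.094 [ 0.5898 -0.0274  0.0939] [-0.3507 -1.638   0.1002]
0.092 [ 0.5897 -0.0274  0.0919] [-0.2497 -1.784   0.9709]
0.091 [ 0.5897 -0.0274  0.0909] [-1.1468 -2.0502  0.6928]
0.079 [ 0.5898 -0.0274  0.0789] [ 0.5369 -0.7128  1.1517]
0.076 [ 0.5897 -0.0274  0.0759] [ 0.3434 -1.7458  0.4305]
0.074 [ 0.59   -0.0274  0.0745] [-0.7704 -1.5742  5.5787]
0.07399999999999997 6.999999999999998 [ 0.59   -0.0274  0.0745] [-0.7704 -1.5742  5.5787]
```

View pics/w3.png

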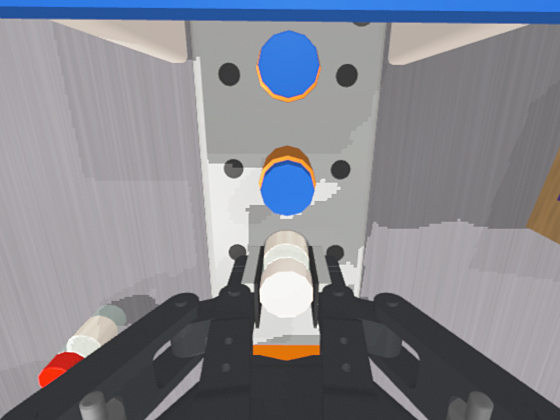

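```bash
python3 - <<'E'
from h import *
from workcell import bot,hand,vision,get_obs
x,y=.5898,-.0274
hand.move_gripper(.045)
print(get_obs()["time_s"],get_obs()["position"])
bot.servo_line([x,y,.165],Q,.15)
w=vision.read_camera("wrist"); cv2.imwrite("pics/w4.png",w["frame"][:,:,::-1]);np.savez("w4.npz",**w)
hand.move_gripper(0)
bot.servo_line([.5903,-.165,.165],Q,.25)
bot.servo_line([.5903,-.165,.081],Q,.15)
s=vision.read_camera("scene"); cv2.imwrite("pics/s4.png",cv2.resize(s["frame"][130:280,200:400,::-1],None,fx=4,fy=4))
o=get_obs();print(o["time_s"],o["position"],o["wrist_force"],o["gripper_width"])
E
```

```text
16.6833 [ 0.5898 -0.0274  0.0739]
19.45 [ 0.5911 -0.1648  0.082 ] [-0.0387 -0.2833  0.0156] 0.0001326860509318956
```

View pics/w4.png

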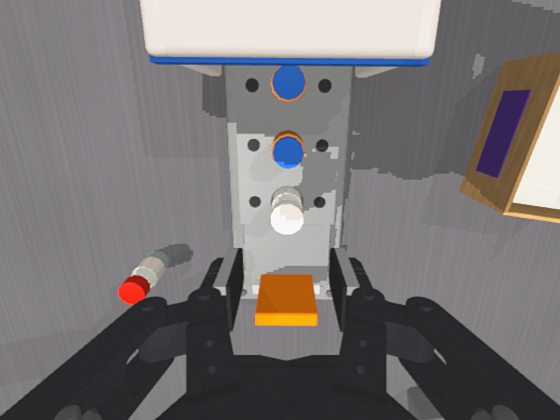

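View pics/s4.png

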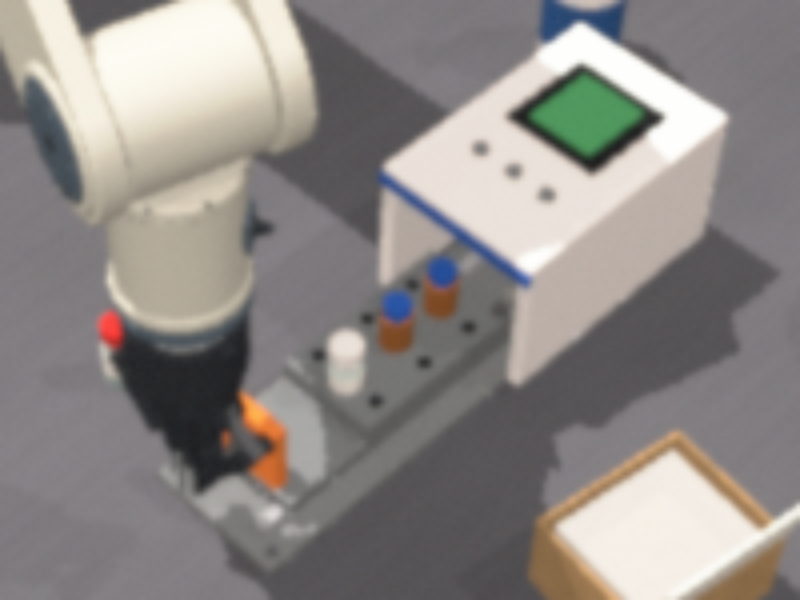

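```bash
cat > push.py <<'E'
from h import *
from workcell import bot,hand,vision,get_obs
def step(y,v,n=2):
    bot.servo_line([.5908+.005*(y+.165),y,.081],Q,v)
    fs=[]
    for i in range(n):
        if i: bot.dwell(.02)
        o=get_obs(); fs.append(o["wrist_force"])
    return -np.mean(fs,0)[1],o
E
python3 - <<'E'
from push import *
f,o=step(-.137,.06); b=f; print("bias",b,o["position"])
y=-.137;log=[]
while y<-.112:
    y+=.001 if y<-.126 else .001
    f,o=step(y,.02); f-=b
    log.append((round(y,4),round(o["position"][1],4),round(f,2)))
    if f>6: break
print(log,o["time_s"])
E
```

```text
bias 0.3130879191646071 [ 0.591  -0.1369  0.081 ]
[(-0.136, np.float64(-0.1362), np.float64(-0.63)), (-0.135, np.float64(-0.135), np.float64(0.06)), (-0.134, np.float64(-0.1339), np.float64(-0.69)), (-0.133, np.float64(-0.1329), np.float64(-0.45)), (-0.132, np.float64(-0.1319), np.float64(-0.54)), (-0.131, np.float64(-0.131), np.float64(-0.63)), (-0.13, np.float64(-0.1299), np.float64(-0.0)), (-0.129, np.float64(-0.129), np.float64(-0.61)), (-0.128, np.float64(-0.1281), np.float64(0.67)), (-0.127, np.float64(-0.1273), np.float64(3.95)), (-0.126, np.float64(-0.1261), np.float64(3.49)), (-0.125, np.float64(-0.125), np.float64(4.5)), (-0.124, np.float64(-0.1246), np.float64(7.74))] 23.55
```

```bash
python3 - <<'E'
from push import *
b=0.;y=-.124;log=[]
while y<-.100:
    y+=.0005 if y<-.120 else .001
    f,o=step(y,.015)
    log.append((round(y,4),round(float(o["position"][1]),4),round(float(f),1)))
    if f>21.5: break
print(log,o["time_s"])
E
```

```text
[(-0.1235, -0.1244, 9.7), (-0.123, -0.1243, 12.0), (-0.1225, -0.1241, 13.7), (-0.122, -0.124, 15.9), (-0.1215, -0.1238, 18.1), (-0.121, -0.1226, 13.2), (-0.1205, -0.1215, 9.5), (-0.12, -0.1207, 8.5), (-0.119, -0.1192, 5.2), (-0.118, -0.118, 5.0), (-0.117, -0.1169, 4.4), (-0.116, -0.1158, 3.3), (-0.115, -0.1148, 3.0), (-0.114, -0.1138, 3.1), (-0.113, -0.1128, 1.9), (-0.112, -0.1118, 1.5), (-0.111, -0.1108, 1.3), (-0.11, -0.1098, 0.5), (-0.109, -0.1087, -0.4), (-0.108, -0.108, 1.5), (-0.107, -0.1071, 3.7), (-0.106, -0.106, 4.1), (-0.105, -0.1049, 4.0), (-0.104, -0.1039, 3.1), (-0.103, -0.1029, 2.8), (-0.102, -0.1019, 3.1), (-0.101, -0.1009, 2.9), (-0.1, -0.0999, 2.8)] 31.0167
```

```bash
python3 - <<'E'
from push import *
log=[]
for y in np.arange(-.095,-.0549,.005):
    f,o=step(y,.02)
    log.append((round(y,4),round(float(f),1)))
    if f>7: break
else:
  while y<.005:
    y+=.001
    f,o=step(y,.015)
    log.append((round(y,4),round(float(o["position"][1]),4),round(float(f),1)))
    if f>8.8: break
print(log,o["time_s"])
E
```

```text
[(np.float64(-0.095), 0.4), (np.float64(-0.09), 1.9), (np.float64(-0.085), 1.7), (np.float64(-0.08), 1.1), (np.float64(-0.075), 1.9), (np.float64(-0.07), 2.1), (np.float64(-0.065), 1.9), (np.float64(-0.06), 1.8), (np.float64(-0.055), 1.4), (np.float64(-0.054), -0.0539, 2.0), (np.float64(-0.053), -0.053, 3.9), (np.float64(-0.052), -0.052, 3.4), (np.float64(-0.051), -0.0509, 3.8), (np.float64(-0.05), -0.0499, 3.2), (np.float64(-0.049), -0.0489, 3.2), (np.float64(-0.048), -0.0479, 3.2), (np.float64(-0.047), -0.0469, 3.8), (np.float64(-0.046), -0.0459, 3.1), (np.float64(-0.045), -0.0449, 3.5), (np.float64(-0.044), -0.0439, 2.6), (np.float64(-0.043), -0.0429, 2.5), (np.float64(-0.042), -0.0419, 3.2), (np.float64(-0.041), -0.0409, 3.4), (np.float64(-0.04), -0.0399, 2.9), (np.float64(-0.039), -0.0389, 3.0), (np.float64(-0.038), -0.0379, 3.2), (np.float64(-0.037), -0.037, 3.8), (np.float64(-0.036), -0.0361, 4.5), (np.float64(-0.035), -0.0351, 5.0), (np.float64(-0.034), -0.0341, 4.7), (np.float64(-0.033), -0.0331, 6.2), (np.float64(-0.032), -0.0321, 5.2), (np.float64(-0.031), -0.0312, 5.9), (np.float64(-0.03), -0.0302, 6.7), (np.float64(-0.029), -0.0293, 6.6), (np.float64(-0.028), -0.0285, 7.4), (np.float64(-0.027), -0.0277, 8.6), (np.float64(-0.026), -0.0268, 9.3)] 42.5
```

```bash
python3 - <<'E'
from push import *
y=-.026
for y in (-.0255,-.025):
    f,o=step(y,.01,4); print(y,o["position"],f)
    if f>10.3: break
w=vision.read_camera("wrist"); cv2.imwrite("pics/w5.png",w["frame"][:,:,::-1])
for k in range(6):
    y-=.001; f,o=step(y,.01); print(round(y,4),o["position"][1],f)
bot.servo_line([.5908,-.08,.081],Q,.08)
w=vision.read_camera("wrist"); cv2.imwrite("pics/w6.png",w["frame"][:,:,::-1])
bot.servo_line([.5908,-.10,.17],Q,.15)
t=vision.read_camera("top"); cv2.imwrite("pics/t6.png",cv2.resize(t["frame"][170:270,240:400,::-1],None,fx=5,fy=5,interpolation=cv2.INTER_CUBIC))
print(get_obs()["time_s"])
E
```

```text
-0.0255 [ 0.5916 -0.0265  0.081 ] 10.658610406078326
-0.0265 -0.02690373265446825 7.110602987088571
-0.0275 -0.027493051388868636 3.587035846945906
-0.0285 -0.028314298759308246 1.606733036534935
-0.0295 -0.029297303845875765 0.2695659409114563
-0.0305 -0.03048842771551364 0.08380422779687435
-0.0315 -0.03153739919557061 0.45401963860250405
46.0667
```

View pics/w5.png

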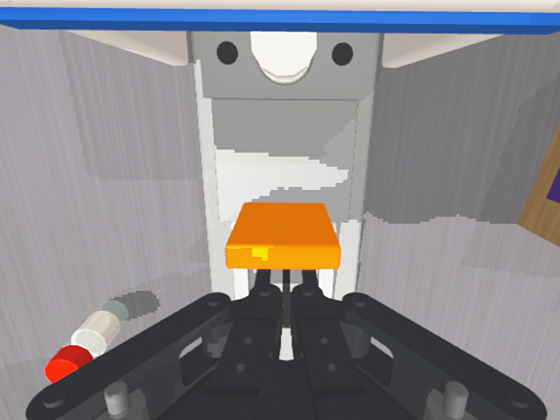

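View pics/w6.png

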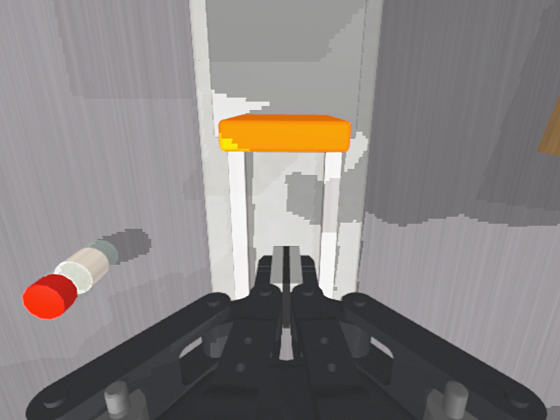

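View pics/t6.png

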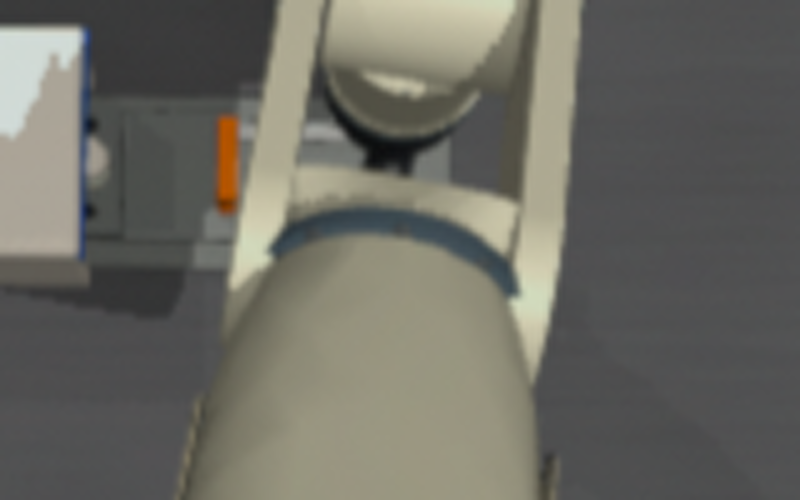

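```bash
python3 - <<'E'
from push import *
bot.servo_line([.50,-.22,.25],Q,.25)
t=vision.read_camera("top"); cv2.imwrite("pics/t7.png",t["frame"][:,:,::-1])
s=vision.read_camera("scene"); cv2.imwrite("pics/s7.png",cv2.resize(s["frame"][130:350,130:400,::-1],None,fx=2.7,fy=2.7))
org=lambda r,g,b:(r>150)&(g>50)&(g<160)&(b<70)
for o in blobs(t,org,(270,180,300,225)): print(o)
red=lambda r,g,b:(r>150)&(g<60)&(b<60)
print(blobs(t,red,(300,235,335,262)))
print(get_obs()["time_s"])
E
```

```text
(np.int32(50), array([285.08, 201.22]), array([284, 194,   4,  16]))
[(np.int32(44), array([317.1591, 248.4091]), array([314, 245,   8,   8]))]
47.0
```

View pics/t7.png

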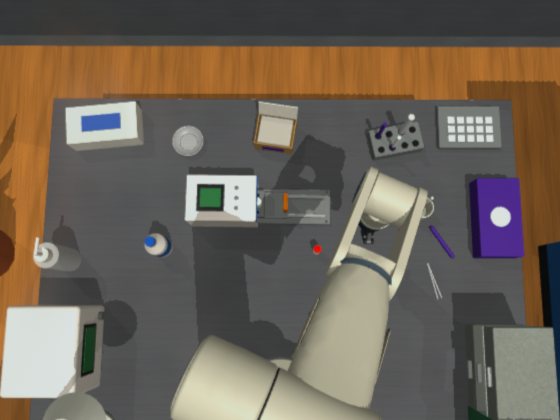

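View pics/s7.png

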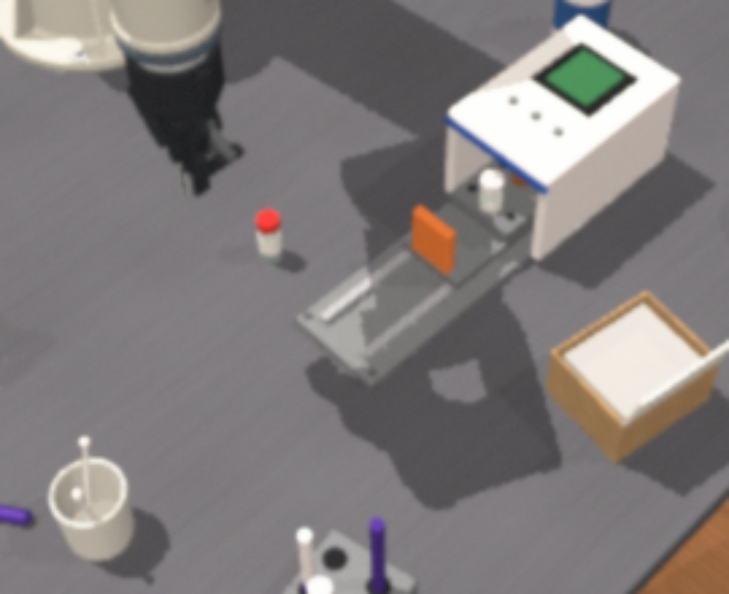

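```bash
python3 -c "
from workcell import hand_in,get_obs
print(get_obs()['time_s']); hand_in()"
```

```text
47.0
the job is handed in; nothing more can be done
```

The white-capped vial is standing upright in the rack's pocket, the rack is home in the reader, and the job was handed in at 47.0 s. `hand_in` gives no verdict, so the points below are from my own checks.

- **Vial:** It went into the pocket without touching the rim. It met the floor at the expected height with about 5.6 N, and the last scene picture shows it upright.
- **Push:** The roller let go after a highest reading of 18.1 N, and drag after that was about 3 N. I eased the rack on in 1 mm steps through the sprung pin and onto the rubber, stopping at 10.7 N of push, so about 7–8 N on the stop. These are readings between steps. I did not see the force during each step, though none came near the limits.
- **After letting go:** The rack eased back about 2 mm. By my estimate the rubber begins near TCP y = -0.030, or up to 2 mm short of that. Contact was lost between -0.028 and -0.029, so the pin should still be pressed in and the rack resting lightly on the rubber. The stop is hidden, so I could not confirm this by sight.
- **Travel:** The arm's position gives about 99 mm of travel, and the top camera puts the paddle about 98 mm on.
- **Bystanders:** The red-capped vial is within 0.2 pixels of where it started. By eye only, the cup and bottle look unmoved. The arm was clear of everything at hand-in.

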